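Index the deburring turntable and show the bracket to the inspection camera

TASK

The blue bracket with the brass bush stands on the turntable under the clear guard: turn the table (the red post is its handle) anticlockwise, seen from above, all the way to its stop, so that the bracket comes out to the unloading side, and leave it there. Then pick the bracket up and hold it upright in the air in front of the inspection camera, with its brass bush at the inspection spot (level with the lens, 140 mm straight in front of it, above the yellow cross) and squarely facing the lens, and finish while still holding it there, still and touching nothing else. Do not touch the camera, and leave the jar, the brush and the bare steel bracket where they are.

Things in the scene. Friction and masses are not known exactly. Their poses are not given: they have to be found in the camera images.
- indexer: turntable unit fixed to the bench: dark base under a disc of 260 mm diameter whose black rubber top is 62 mm above the bench. Origin: on the bench under the disc's axis; z up. A clear guard covers part of the disc (see guard). The unloading side is its -x side, where a red index block 52 mm high stands by the rim.
- guard (a point): centre of the clear guard's flat roof, its top 137 mm above the bench, fixed to the unit 95 mm from the axis, 65 degrees anticlockwise from the indexer's x axis. Roof 100 mm radially (45 to 145 mm from the axis) x 130 mm across, with a yellow inner edge; behind it a clear wall and two yellow posts just outside the disc; open at the sides and towards the axis. Axes as the indexer.
- turntable (a joint): angle of the disc about the vertical axis, rad; grows anticlockwise seen from above; 0 at one end, 2.094 (120 degrees) at the hard stop. It starts between 0 and 0.3. Stiff: about 0.35 N m of friction, so it stays where it is left.
- handle (a point): grip point of the red handle post that stands on the disc, 110 mm from the axis: upright round post, 18 mm diameter, its top 134 mm above the bench, this point 10 mm below its top. It travels with the disc, and at turntable angle 0 lies in the direction -115 degrees from the indexer's x axis.
- pivot (a point): point on the disc's axis at the rubber top, 62 mm above the bench; z along the axis.
- bracket: the blue bracket itself, loose, about 0.4 kg. Origin: centre of its underside, z up, x towards its bush face. It stands on the rubber, about 82 mm from the axis, its y axis roughly radial and its bush face pointing roughly anticlockwise along the rim, and is carried round by friction.
- bracket_center (a point): centre of the blue bracket, half-way up (28 mm above its underside), axes as the bracket. Base plate 44 (x) x 76 (y) x 6 mm; on it an upright body 40 (x) x 44 (y) mm, its top 56 mm above the underside: two flat side walls with outer faces at y = +-22 mm, a front wall at +x, open on top and at -x. Grip it across the side walls (44 mm, along y), above the base plate.
- bush (a point): centre of the outer face of the round brass bush (30 mm diameter) on the bracket's +x wall: 27 mm from the bracket's vertical centre line along +x, 31 mm above its underside. Axes as the bracket: x points straight out of the bush.
- camera: inspection camera on a stand fixed to the bench: grey camera body on an aluminium post (225 mm high), black lens in a white ring of 68 mm diameter, foot plate behind, and an aluminium tongue 50 mm wide, 6 mm thick, reaching 170 mm out in front with a yellow cross on it. Origin: on the bench under the front of the lens; it looks along its own -x axis, z up.
- lens (a point): centre of the front of the lens, 200 mm above the bench; axes as the camera stand.
- spot (a point): the inspection spot: point in the air 140 mm straight in front of the lens, 200 mm above the bench, straight above the yellow cross; axes as the camera stand.
- jar_center (a point): centre of a small amber jar with a white cap, 52 mm diameter, 70 mm high (bystander).
- brush_grip (a point): handle of a bench brush lying on the bench, 190 mm long (bystander).
- blank_center (a point): centre of a bare steel bracket of the same size without a bush, standing on the bench (bystander).

How it is judged:
By the outcome, as a careful person would: the job done as asked, in the order asked, and still so for the second after the job is handed in, while the arm keeps its last pose, push and grip.
It also fails if it takes over 62 s, if anything falls off the work surface, if the arm or the gripper's body presses on something with over 40 N, if the wrist force passes 120 N, or if a joint passes its speed limit or range.

ROBOT

A 6-joint arm with a two-finger parallel gripper is mounted at the origin on the work surface. World frame = base frame: x ahead of the robot, y to its left, z up, the work surface at z = 0. Lengths are in m, angles in rad, forces in N, time in s.
With the tool pointing down it reaches from about 0.4 to 0.825 m from the base axis. Payload 7 kg.
Tool frame: the origin (TCP) lies midway between the tips of the shut fingers; the grasp point (between the pads) lies 19 mm behind it; z points along the fingers, y is the direction in which the jaws open and shut (so a half turn about z gives the same grasp; the last joint's range is limited). The gripper opens to 88 mm and grips with 3 to 60 N. Pads are 19 mm wide; open, the fingers measure 130 mm over their backs; the gripper's body (78 mm by 193 mm) begins 47 mm behind the grasp point.
Start: joints at [1.403, 0.359, 0.012, 0, -1.224, -0.288], TCP at [0.297, 0.606, 0.227] pointing down, gripper open.
Joint ranges: [-3.07, 3.07], [-1.43, 2.12], [-1.02, 1.25], [-3.03, 1.67], [-3.05, -0], [-3.03, 3.03]. Speed limits (rad/s): [2.39, 2.39, 3.01, 3.14, 3.14, 3.14].

INTERFACE

Orientations are given as a unit quaternion [w, x, y, z].
In Python, from workcell import ctrl, viewer gives the robot as it stands.
- The arm moves only by the tool step_arm, never from a script. Its argument "motion" is a list of rows, each a list of 7 numbers: the shift along the world's x, y, z normalised to -1 to 1, where 1 is 12 cm, then the turn, a rotation vector about the world's x, y, z normalised to -1 to 1, where 1 is 90 degrees, then the closure in counts, from 0 (fully open) to 255 (shut). In form: [[x, y, z, ax, ay, az, claw], ...]. A call has 1 to 20 rows; each row shifts and turns the pose as measured when the row begins; what a row does not reach is not made up. A row lasts 1/10 s, in which the tool goes at most 50 mm and 8.59 degrees, less where a joint would pass 70% of its speed; a pose out of reach is approached as far as the arm can. A call with a number of a shift or a turn outside -1 to 1 is refused whole. A call with a gripper value outside its range is refused whole. The fingers move at their own pace and stop on an object; "grip_force" is the grip in N (left out, the last holds). Time passes only in rows, so rows that do not move let the fingers close. It gives the time, the measured TCP pose, the force and the opening at its end, in the units of the state.
- ctrl.sense(): the state, without advancing time (a new reading comes with each control period).
- viewer.grab_frame(name): name is "scene" or "top" or "wrist"; returns the picture (480x640x3 uint8, red, green, blue); there is no depth.
- viewer.get_calibration(name): a dict with "K" (3x3 intrinsics, pixels), "camera_from_world" (4x4, takes a point from world to camera coordinates); the wrist camera has in their place "T_tool_cam" (4x4, takes a point from camera to tool coordinates, whose origin is the TCP and whose axes are the flange's). Camera axes: x right, y down, z forward; pixel columns grow to the right and rows downward; lengths in m; the calibration is good to about 2 mm. A picture is of the moment at which its call begins: read the wrist's pose just before it. get_calibration takes no time and is no camera call.
- ctrl.finish_job(): hands the job in, once; it reports no verdict.
The state is a dict: "time_s": time; "qpos": joint angles; "qd": joint speeds; "effort": joint torques, N m; "ee_pos": TCP position; "ee_rot": TCP orientation; "ft_force": force on the tool from outside, world axes, zero at the start; "torque": the same for the moment, N m; "finger_gap": finger opening in m.
Only numpy, scipy, OpenCV 4.12 (cv2) and the standard library are available. Lean on these libraries where they do the work, as an engineer would, in place of code of your own. Each camera call takes 0.05 s, during which the arm holds its last target.

## Working session

There is one attempt and no reset: what is moved stays moved. The work goes in short steps, Python scripts to look and compute and a tool call to move; the robot and the scene stay as the last step left them, time stands still between calls to the robot, and variables do not carry over. Pictures are saved under pics/ and viewed, and the job is handed in when it is done.

Besides the shell and the picture viewer there is one more tool, called after ">>>" as name(argument=value, ...) on one line, values as JSON. step_arm: Moves the arm, as the interface text tells. Its arguments: {"type":"object","properties":{"motion":{"type":"array"},"grip_force":{"type":"number"}},"required":["motion"]}

```bash
ls; mkdir -p pics
python3 - <<'E'
from workcell import ctrl, viewer
import cv2
print(ctrl.sense())
for n in ["scene","top","wrist"]:
    f=viewer.grab_frame(n); cv2.imwrite(f"pics/{n}0.png",f[:,:,::-1])
    c=viewer.get_calibration(n); print(n,c)
E
```

```text
pics
{'time_s': 0.0, 'qpos': array([ 1.40308822e+00,  3.59367956e-01,  1.10635767e-02, -3.32572124e-04,
       -1.22410525e+00, -2.88100429e-01]), 'qd': array([-0.00094684,  0.00116405, -0.00142458, -0.00112292,  0.00069899,
        0.00140991]), 'effort': array([ 1.42080757e-03, -5.82723856e+01,  2.93050396e+01,  6.99701115e+00,
        7.12331981e-03, -1.60876893e-04]), 'ee_pos': array([0.29694203, 0.60563334, 0.22564015]), 'ee_rot': array([ 8.14597751e-04,  9.74128912e-01, -2.25991567e-01, -1.07535500e-04]), 'ft_force': array([-0.19548936, -0.08180207,  0.32248936]), 'torque': array([ 0.04026365,  0.05879563, -0.03526948]), 'finger_gap': 0.08757507103124079}
scene {'K': array([[515.8790933 ,   0.        , 327.02792845],
       [  0.        , 515.8790933 , 240.64526777],
       [  0.        ,   0.        ,   1.        ]]), 'camera_from_world': array([[ 0.62807088,  0.77790739,  0.01967379, -0.31558247],
       [ 0.54346936, -0.42041385, -0.72656262, -0.20053217],
       [-0.5569273 ,  0.46702493, -0.68681853,  1.32940424],
       [ 0.        ,  0.        ,  0.        ,  1.        ]
[... 354 characters left out ...]
-01],
       [ 1.51906227e-01,  4.41374962e-03, -9.88385055e-01,
         8.87772539e-01],
       [ 0.00000000e+00,  0.00000000e+00,  0.00000000e+00,
         1.00000000e+00]])}
wrist {'K': array([[369.53683872,   0.        , 318.7140294 ],
       [  0.        , 369.53683872, 244.45496136],
       [  0.        ,   0.        ,   1.        ]]), 'T_tool_cam': array([[ 6.95450139e-04, -9.62097073e-01, -2.72706322e-01,
         7.52991221e-02],
       [ 9.99999672e-01,  7.82365082e-04, -2.09974029e-04,
         9.56914804e-04],
       [ 4.15371302e-04, -2.72706086e-01,  9.62097302e-01,
        -1.59779361e-01],
       [ 0.00000000e+00,  0.00000000e+00,  0.00000000e+00,
         1.00000000e+00]])}
```

View pics/scene0.png

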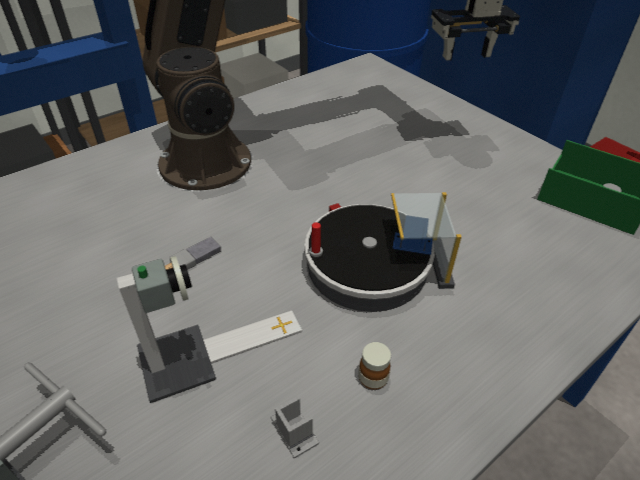

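View pics/top0.png

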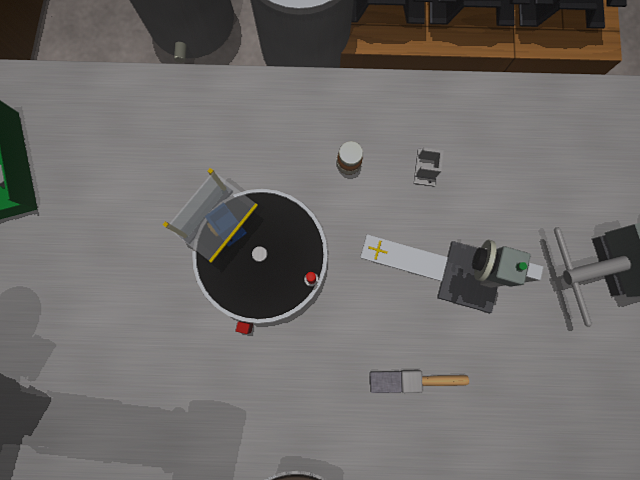

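View pics/wrist0.png

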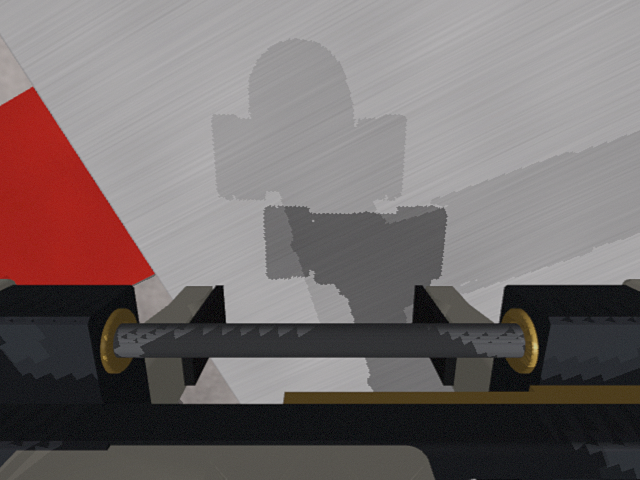

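The pictures show the following.
- **Top view:** hub at (260,254), handle top at (311,278), index block at (244,328), guard at the upper left with the blue bracket under it, cross at (377,250), lens at about (480,260).
- **Scene view:** handle at (316,230), hub at (370,242), cross at (282,324).

Next I'll measure these.

```bash
cat > h.py <<'E'
import numpy as np, cv2
from workcell import ctrl, viewer
from scipy.spatial.transform import Rotation as R
def rot(q): return R.from_quat([q[1],q[2],q[3],q[0]])
def cam(n, st=None):
    c=viewer.get_calibration(n); K=c["K"]
    if n=="wrist":
        T=np.eye(4); T[:3,:3]=rot(st["ee_rot"]).as_matrix(); T[:3,3]=st["ee_pos"]
        W=T@c["T_tool_cam"]
    else: W=np.linalg.inv(c["camera_from_world"])
    return K,W
def ray(C,uv):
    K,W=C; d=W[:3,:3]@np.linalg.solve(K,[uv[0],uv[1],1.]); return W[:3,3],d/np.linalg.norm(d)
def onz(C,uv,z):
    o,d=ray(C,uv); return o+d*(z-o[2])/d[2]
def tri(C1,u1,C2,u2):
    o1,d1=ray(C1,u1);o2,d2=ray(C2,u2)
    t=np.linalg.lstsq(np.c_[d1,-d2],o2-o1,rcond=None)[0]
    a=o1+t[0]*d1;b=o2+t[1]*d2
    return (a+b)/2,np.linalg.norm(a-b)
def proj(C,p):
    K,W=C; q=np.linalg.inv(W)@np.r_[p,1]; u=K@q[:3]; return u[:2]/u[2]
def comps(mask,amin=15):
    n,l,s,c=cv2.connectedComponentsWithStats(mask.astype(np.uint8))
    return [(s[i].tolist(),c[i].round(1).tolist()) for i in range(1,n) if s[i][4]>=amin]
def hsv(im): return cv2.cvtColor(im,cv2.COLOR_RGB2HSV)
E
python3 - <<'E'
from h import *
for n in ["top","scene"]:
    im=cv2.imread(f"pics/{n}0.png")[:,:,::-1].copy(); H=hsv(im); h,s,v=H[...,0],H[...,1],H[...,2]
    for nm,m in dict(red=((h<5)|(h>175))&(s>150)&(v>80),yel=(h>15)&(h<32)&(s>150)&(v>90),blue=(h>100)&(h<125)&(s>100)&(v>40),green=(h>50)&(h<85)&(s>150)).items():
        print(n,nm,[c for c in comps(m) if 180<c[1][0]<560 or n=='scene'])
    # ellipse of disc rim/hub
    x0,y0,x1,y1=(240,235,280,275) if n=="top" else (350,225,390,260)
    hub=np.zeros(v.shape,bool); hub[y0:y1,x0:x1]=v[y0:y1,x0:x1]>90
    print("hub",comps(hub))
    print("cap"); 
    x0,y0,x1,y1=(190,180,335,330) if n=="top" else (295,195,445,310)
    b=np.zeros(v.shape,bool); b[y0:y1,x0:x1]=(v[y0:y1,x0:x1]<45)
    print("disc",comps(b,500))
    cr=im[y0-30:y1+30,x0-60:x1+60]; cv2.imwrite(f"pics/{n}0c.png",cv2.resize(cr[:,:,::-1],None,fx=2.8,fy=2.8,interpolation=cv2.INTER_CUBIC)[:600,:800])
im=cv2.imread("pics/top0.png"); cv2.imwrite("pics/topcam.png",cv2.resize(im[200:350,350:550],None,fx=4,fy=4))
im=cv2.imread("pics/scene0.png"); cv2.imwrite("pics/scenecam.png",cv2.resize(im[240:410,110:310],None,fx=3.5,fy=3.5))
E
```

```text
top red [([306, 272, 10, 10, 78], [310.5, 276.3]), ([236, 322, 14, 12, 122], [242.4, 327.3])]
top yel [([208, 168, 5, 6, 19], [209.9, 170.4]), ([209, 203, 49, 59, 228], [233.0, 232.3]), ([369, 241, 18, 18, 66], [377.9, 249.7])]
top blue [([227, 227, 20, 20, 136], [237.1, 236.1])]
top green [([519, 263, 8, 7, 45], [522.5, 265.7])]
hub [([252, 247, 15, 14, 177], [259.0, 253.4])]
cap
disc [([197, 193, 126, 126, 10011], [265.7, 260.8])]
scene red [([590, 138, 50, 24, 475], [614.9, 148.4]), ([330, 204, 10, 6, 37], [334.1, 206.3]), ([312, 223, 9, 30, 209], [316.0, 236.9])]
scene yel [([392, 194, 11, 44, 111], [397.2, 217.6]), ([454, 235, 7, 19, 54], [457.1, 243.5]), ([446, 255, 10, 28, 75], [450.4, 268.9]), ([272, 318, 20, 15, 51], [281.4, 325.0])]
scene blue [([0, 0, 157, 133, 10227], [81.8, 68.0]), ([305, 0, 335, 149, 27840], [491.2, 54.9]), ([452, 15, 11, 2, 16], [457.9, 15.7]), ([460, 22, 28, 7, 89], [473.0, 25.8]), ([393, 233, 39, 22, 488], [412.9, 244.7]), ([562, 322, 75, 85, 1023], [591.5, 374.2])]
scene green [([538, 140, 102, 94, 5810], [594.9, 186.4]), ([138, 267, 9, 11, 64], [142.2, 272.2])]
hub [([363, 237, 14, 10, 112], [369.2, 241.5])]
cap
disc [([311, 206, 119, 85, 6567], [365.8, 249.9]), ([307, 265, 119, 45, 1220], [362.4, 297.3])]
```

View pics/top0c.png

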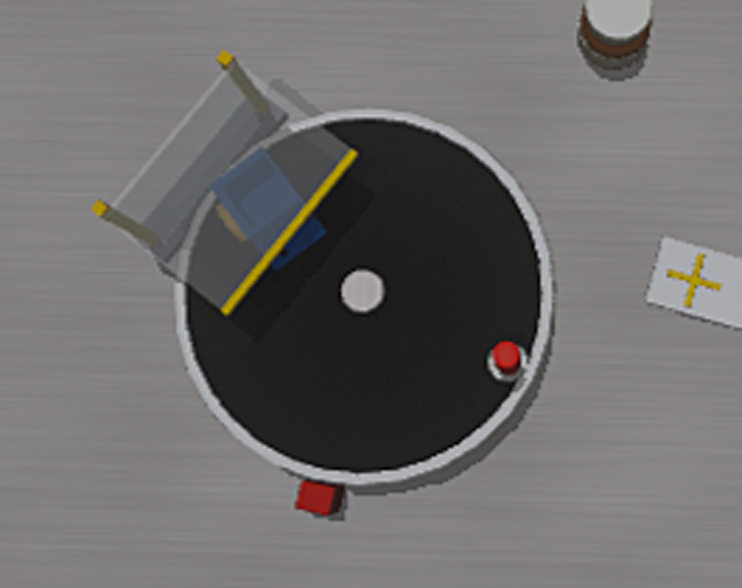

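View pics/topcam.png

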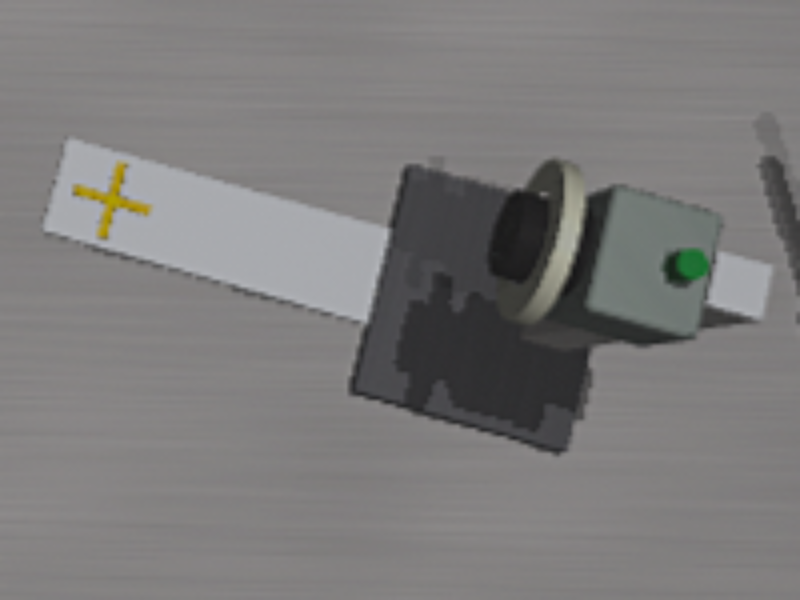

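View pics/scenecam.png

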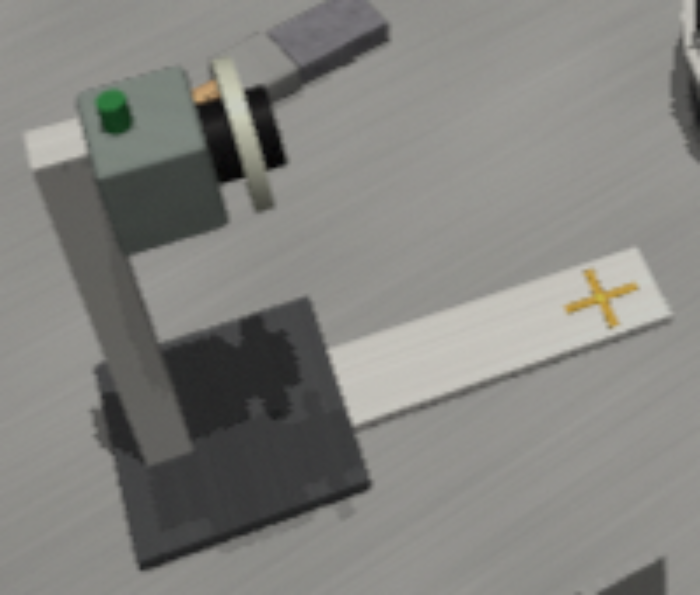

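Run:
```python
from h import *
T=cam("top");S=cam("scene")
def P(n,a): print(n,a[0].round(4),round(a[1],4)); return a[0]
hub=P("hub",tri(T,(259,253.4),S,(369.2,241.5)))
cross=P("cross",tri(T,(377.9,249.7),S,(281.4,325)))
print(onz(T,(377.9,249.7),.006),onz(S,(281.4,325),.006))
P("handle top",tri(T,(310.8,276.2),S,(316,224.5)))
hb=P("post idx",tri(T,(242.4,326.5),S,(334.1,206.3)))
print("hub z62",onz(T,(259,253.4),.062),onz(S,(369.2,241.5),.062))
hd=onz(T,(310.8,276.0),.134);print("hd z134",hd,onz(S,(316,224.5),.134))
# lens: ring/black front. tops crop /4 +(350,200); front black disc centre
print("lens z200", onz(T,(350+509/4,200+236/4),.2))
P("lens",tri(T,(350+505/4,200+236/4),S,(110+270/3.5,240+127/3.5)))
P("button",tri(T,(350+688/4,200+264/4),S,(110+113/3.5,240+110/3.5)))
# tongue edges
for im_pts,C,sc,o in [(((68,138),(388,230)),T,4,(350,200)),(((43,230),(362,322)),T,4,(350,200)),(((330,346),(638,248)),S,3.5,(110,240)),(((362,424),(672,318)),S,3.5,(110,240))]:
    a,b=[onz(C,(o[0]+p[0]/sc,o[1]+p[1]/sc),.006) for p in im_pts]
    d=b-a; print("tongue",np.degrees(np.arctan2(d[1],d[0])),a.round(4),b.round(4))
d=cross-hub
# guard posts top view
print(onz(T,(209.9,169.5),.137), onz(T,(166,225),.137))
for u in [(257,205),(211,260)]: print("roof edge",onz(T,u,.137))
```

```text
hub [0.5282 0.0844 0.0678] 0.0018
cross [ 0.5498 -0.1481  0.0072] 0.0028
[ 0.54914796 -0.14935235  0.006     ] [ 0.54976931 -0.14644044  0.006     ]
handle top [ 0.4828 -0.0159  0.1356] 0.0031
post idx [0.3899 0.1098 0.0553] 0.0007
hub z62 [0.528378   0.08437262 0.062     ] [0.52439435 0.08966319 0.062     ]
hd z134 [ 0.48240669 -0.01716403  0.134     ] [ 0.48224751 -0.01351622  0.134     ]
lens z200 [ 0.51198339 -0.28616812  0.2       ]
lens [ 0.5125 -0.2844  0.1983] 0.0016
button [ 0.4993 -0.3415  0.2354] 0.0029
tongue -104.78765131720307 [ 0.5798 -0.1269  0.006 ] [ 0.5369 -0.2894  0.006 ]
tongue -104.71107477440117 [ 0.5323 -0.1148  0.006 ] [ 0.49   -0.2757  0.006 ]
tongue 74.32851987444636 [ 0.4899 -0.2729  0.006 ] [ 0.5353 -0.1111  0.006 ]
tongue 74.9018898702135 [ 0.5409 -0.2836  0.006 ] [ 0.5838 -0.1245  0.006 ]
[0.66889013 0.16988017 0.137     ] [0.56543166 0.24118224 0.137     ]
roof edge [0.60584061 0.08211772 0.137     ]
roof edge [0.50546887 0.15788744 0.137     ]
```

The scene measures as follows, in metres and degrees.

| Item | Position or angle |
|---|---|
| Disc axis | (0.528, 0.085) |
| Indexer x axis | about -11° |
| Handle | (0.4825, -0.0155), radius 110 mm as described, theta about 11–12° |
| Remaining turn | about 108° |
| Spot | about (0.5495, -0.148) |
| Bush-to-lens heading | about -105° |

I'm moving above the handle now.

>>> step_arm(motion=[[0.11,-0.37,0,0,0,-0.081,120],[0.11,-0.37,0,0,0,-0.081,120],[0.11,-0.37,0,0,0,-0.081,120],[0.11,-0.37,0,0,0,-0.081,120],[0.11,-0.37,0,0,0,-0.081,120],[0.11,-0.37,0,0,0,-0.081,120],[0.11,-0.37,0,0,0,-0.081,120],[0.11,-0.37,0,0,0,-0.081,120],[0.11,-0.37,0,0,0,-0.081,120],[0.11,-0.37,0,0,0,-0.081,120],[0.11,-0.37,0,0,0,-0.081,120],[0.11,-0.37,0,0,0,-0.081,120],[0.11,-0.37,0,0,0,-0.081,120],[0.11,-0.37,0,0,0,-0.081,120]])

```text
time_s: 1.55
ee_pos: [0.4806, -0.0368, 0.2223]
ee_rot: [-0.0, -0.409, 0.912, 0.002]
ft_force: [1.1, 0.8, -0.2]
finger_gap: 0.0466
```

Run:
```python
from h import *
import pickle
st=ctrl.sense(); f=viewer.grab_frame("wrist"); cv2.imwrite("pics/w1.png",f[:,:,::-1])
pickle.dump(st,open("w1.pkl","wb")); print(st["qpos"].round(3),st["ee_pos"].round(4),st["qd"].round(3))
H=hsv(f);h,s,v=H[...,0],H[...,1],H[...,2]
print(comps(((h<5)|(h>175))&(s>150)&(v>60)))
C=cam("wrist",st); print(proj(C,[.4825,-.0155,.134]))
```

```text
[ 0.329  0.041 -0.402 -0.004 -1.129 -1.055] [ 0.4806 -0.0368  0.2223] [-1.099e+00  2.650e-01  2.810e-01 -1.000e-03 -7.000e-03 -2.190e-01]
[([322, 238, 25, 46, 915], [333.2, 261.5]), ([463, 247, 43, 38, 826], [485.7, 266.0])]
[338.65278682 272.19239192]
```

View pics/w1.png

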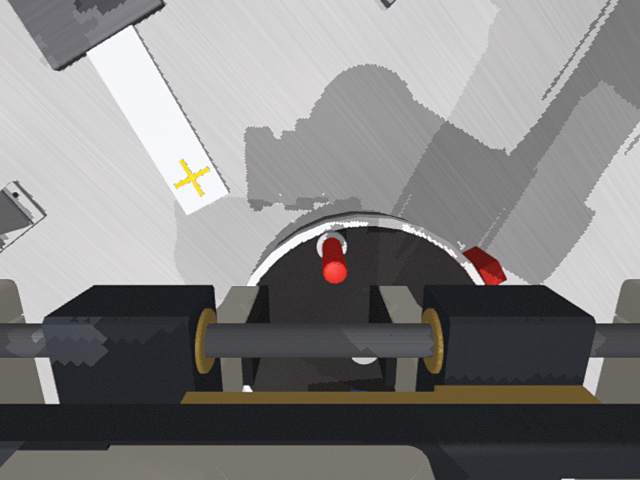

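The wrist view shows the post top at (335,271) against a predicted (339,272), so the triangulated handle holds to about 2 mm. The cross is at (192,180) and the index block at (486,266). I'll settle, then align.

>>> step_arm(motion=[[0,0,0,0,0,0,120],[0,0.15,-0.1,0,0,0.04,120],[0,0,0,0,0,0,120]])

```text
time_s: 1.9
ee_pos: [0.4811, -0.0269, 0.2091]
ee_rot: [-0.002, -0.43, 0.903, 0.002]
ft_force: [0.5, 0.3, 0.2]
finger_gap: 0.0467
```

Run:
```python
from h import *
import pickle
st=ctrl.sense(); f=viewer.grab_frame("wrist"); t=viewer.grab_frame("top"); cv2.imwrite("pics/w2.png",f[:,:,::-1])
pickle.dump(st,open("w2.pkl","wb")); print(st["qpos"].round(3),st["ee_pos"].round(4),st["qd"].round(3),st["time_s"])
H=hsv(f);h,s,v=H[...,0],H[...,1],H[...,2]
m=((h<5)|(h>175))&(s>150)&(v>60)
print(comps(m), comps(m&(v>225)))
C=cam("wrist",st); print(proj(C,[.4825,-.0155,.134]))
print(proj(C,[.4825,-.0155,.134]),np.degrees(2*np.arctan2(st["ee_rot"][2],st["ee_rot"][1])))
m=(h>15)&(h<32)&(s>150)&(v>90); print(comps(m));
```

```text
[ 0.351  0.053 -0.422 -0.003 -1.1   -1.031] [ 0.4811 -0.0269  0.2091] [-0.03  -0.019  0.035  0.023 -0.033 -0.023] 1.9
[([313, 234, 26, 47, 988], [324.9, 258.2]), ([461, 250, 43, 35, 778], [482.5, 268.8])] [([315, 270, 22, 10, 153], [325.4, 274.5])]
[329.87319534 269.16543372]
[329.87319534 269.16543372] 230.9649131083668
[([163, 146, 37, 39, 322], [181.3, 164.8]), ([427, 309, 13, 16, 42], [432.6, 315.3]), ([204, 311, 12, 12, 38], [210.4, 316.1]), ([200, 314, 5, 8, 19], [201.7, 318.1]), ([197, 320, 14, 13, 43], [202.6, 325.8]), ([434, 331, 5, 11, 20], [435.9, 335.4]), ([200, 347, 5, 11, 20], [202.2, 351.0]), ([434, 348, 6, 15, 29], [436.6, 354.8]), ([201, 358, 13, 4, 22], [207.8, 359.3]), ([427, 358, 9, 10, 28], [430.8, 363.4]), ([198, 363, 14, 10, 44], [204.5, 367.7]), ([435, 386, 19, 13, 57], [443.9, 390.8]), ([457, 386, 21, 13, 61], [466.8, 391.0]), ([468, 386, 11, 6, 20], [472.6, 387.4]), ([475, 386, 48, 17, 187], [498.6, 392.7]), ([518, 386, 18, 17, 73], [526.6, 393.8]), ([537, 386, 10, 9, 26], [541.4, 390.9]), ([541, 386, 20, 17, 62], [551.1, 392.2]), ([552, 386, 10, 4, 20], [55
[... 428 characters left out ...]
, ([326, 392, 12, 9, 39], [331.4, 395.0]), ([332, 392, 21, 11, 62], [342.6, 397.2]), ([364, 392, 11, 11, 40], [369.3, 396.2]), ([375, 392, 10, 11, 34], [380.1, 395.5]), ([399, 392, 20, 9, 51], [407.1, 395.3]), ([419, 392, 16, 11, 59], [426.3, 397.2]), ([353, 395, 15, 8, 27], [359.9, 399.4]), ([454, 395, 11, 8, 26], [459.3, 398.9]), ([540, 395, 11, 8, 28], [545.3, 398.9]), ([562, 394, 10, 9, 25], [566.2, 398.4]), ([440, 397, 13, 6, 27], [446.1, 400.3]), ([464, 397, 12, 6, 23], [468.1, 400.4]), ([499, 397, 9, 6, 22], [503.0, 400.0]), ([289, 398, 13, 5, 24], [294.6, 400.3]), ([508, 398, 9, 5, 16], [511.6, 400.1]), ([570, 399, 12, 4, 22], [575.9, 400.8]), ([312, 400, 17, 3, 24], [319.6, 401.2])]
```

View pics/w2.png

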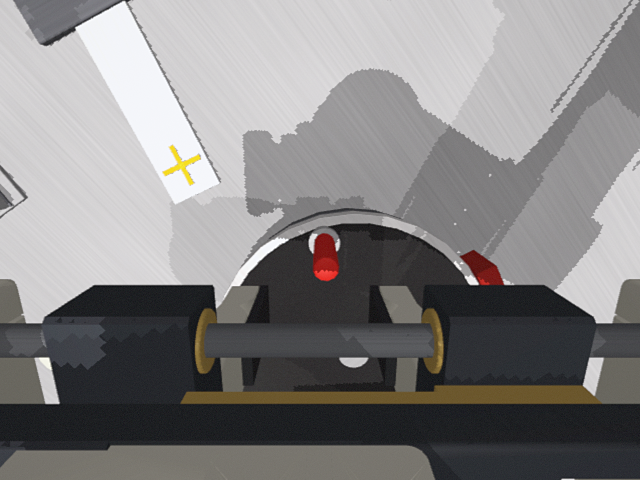

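The wrist view shows the post top centre at (326,268) and the cross at (181,165). I'll turn these into positions.

Run:
```python
from h import *
import pickle
st=pickle.load(open("w2.pkl","rb"));C=cam("wrist",st);S=cam("scene")
print(onz(C,(325.7,268.5),.134), onz(C,(181.3,164.8),.006), tri(C,(325.7,268.5),S,(316,224.5)),tri(C,(181.3,164.8),S,(281.4,325)))
```

```text
[ 0.48438731 -0.01764256  0.134     ] [ 0.55258638 -0.15028488  0.006     ] (array([ 0.48444584, -0.01694121,  0.13655812]), np.float64(0.0029477501107934693)) (array([ 0.55181846, -0.14881419,  0.00987767]), np.float64(0.0018360511150191739))
```

>>> step_arm(motion=[[0.02,0.1,-0.2,0,0,0,120],[0,0.0,-0.2,0,0,0,120],[0,0,-0.1,0,0,0,120],[0,0,0,0,0,0,120]])

```text
time_s: 2.4
ee_pos: [0.4857, -0.012, 0.1518]
ee_rot: [0.002, -0.432, 0.902, 0.0]
ft_force: [0.8, 0.2, -0.1]
finger_gap: 0.046
```

>>> step_arm(motion=[[-0.02,-0.04,-0.1,0,0,0,120],[0,0,-0.12,0,0,0,120],[0,0,-0.1,0,0,0,120],[0,0,0,0,0,0,120]])

```text
time_s: 2.8
ee_pos: [0.4854, -0.015, 0.116]
ee_rot: [0.004, -0.433, 0.901, -0.001]
ft_force: [-0.1, -0.9, -0.5]
finger_gap: 0.0462
```

>>> step_arm(motion=[[-0.02,-0.01,-0.06,0,0,0,200],[0,0,0,0,0,0,220],[0,0,0,0,0,0,220],[0,0,0,0,0,0,220],[0,0,0,0,0,0,220]], grip_force=15)

```text
time_s: 3.3
ee_pos: [0.4841, -0.0157, 0.1104]
ee_rot: [0.005, -0.434, 0.901, -0.001]
ft_force: [0.8, -0.4, -4.1]
finger_gap: 0.0179
```

Run:
```python
import numpy as np
for p in range(-114,10,6):
    t=np.radians(p+93); print(p,(.0115*np.array([np.cos(t),np.sin(t)])/.12).round(3))
```

```text
-114 [ 0.089 -0.034]
-108 [ 0.093 -0.025]
-102 [ 0.095 -0.015]
-96 [ 0.096 -0.005]
-90 [0.096 0.005]
-84 [0.095 0.015]
-78 [0.093 0.025]
-72 [0.089 0.034]
-66 [0.085 0.044]
-60 [0.08  0.052]
-54 [0.074 0.06 ]
-48 [0.068 0.068]
-42 [0.06  0.074]
-36 [0.052 0.08 ]
-30 [0.044 0.085]
-24 [0.034 0.089]
-18 [0.025 0.093]
-12 [0.015 0.095]
-6 [0.005 0.096]
0 [-0.005  0.096]
6 [-0.015  0.095]
```

>>> step_arm(motion=[[0.05,-0.018,0,0,0,0.033,220],[0.09,-0.033,0,0,0,0.067,220],[0.09,-0.022,0,0,0,0.067,220]])

```text
time_s: 3.6
ee_pos: [0.5094, -0.0236, 0.1104]
ee_rot: [0.005, -0.55, 0.835, 0.002]
ft_force: [-1.9, 3.9, -0.5]
finger_gap: 0.0177
```

>>> step_arm(motion=[[0.095,-0.011,0,0,0,0.067,220],[0.096,-0.001,0,0,0,0.067,220],[0.095,0.009,0,0,0,0.067,220],[0.094,0.019,0,0,0,0.067,220],[0.091,0.029,0,0,0,0.067,220]])

```text
time_s: 4.1
ee_pos: [0.5642, -0.0191, 0.1103]
ee_rot: [-0.001, 0.755, -0.656, -0.005]
ft_force: [-3.9, 0.6, 2.6]
finger_gap: 0.0173
```

>>> step_arm(motion=[[0.089,0.036,0,0,0,0.067,220],[0.084,0.046,0,0,0,0.067,220],[0.079,0.054,0,0,0,0.067,220],[0.073,0.062,0,0,0,0.067,220],[0.067,0.069,0,0,0,0.067,220]])

```text
time_s: 4.6
ee_pos: [0.6096, 0.0113, 0.1103]
ee_rot: [0.003, 0.903, -0.429, -0.007]
ft_force: [-3.8, -1.1, 2.9]
finger_gap: 0.0176
```

>>> step_arm(motion=[[0.059,0.075,0,0,0,0.06,220],[0.051,0.081,0,0,0,0.06,220],[0.043,0.085,0,0,0,0.06,220],[0.034,0.089,0,0,0,0.06,220]])

```text
time_s: 5.0
ee_pos: [0.6314, 0.0485, 0.1103]
ee_rot: [0.008, 0.969, -0.245, -0.008]
ft_force: [-1.6, -4.6, 1.5]
finger_gap: 0.0179
```

>>> step_arm(motion=[[0.014,0.046,0,0,0,0.033,220],[0.012,0.047,0,0,0,0.033,220],[0.009,0.047,0,0,0,0.033,220]])

```text
time_s: 5.3
ee_pos: [0.6356, 0.0646, 0.1103]
ee_rot: [0.01, 0.986, -0.165, -0.008]
ft_force: [-0.9, -2.4, -1.0]
finger_gap: 0.0178
```

>>> step_arm(motion=[[0.005,0.04,0,0,0,0.02,220],[0.004,0.04,0,0,0,0.02,220]])

```text
time_s: 5.5
ee_pos: [0.6365, 0.0727, 0.1102]
ee_rot: [0.011, 0.991, -0.133, -0.008]
ft_force: [4.5, -25.1, -2.6]
finger_gap: 0.0176
```

>>> step_arm(motion=[[0,0.02,0,0,0,0,220],[0,0,0,0,0,0,220]])

```text
time_s: 5.7
ee_pos: [0.6366, 0.0721, 0.1102]
ee_rot: [0.014, 0.991, -0.132, -0.008]
ft_force: [-0.6, 4.5, 1.0]
finger_gap: 0.0177
```

>>> step_arm(motion=[[0,0.025,0,0,0,0,220],[0,0.015,0,0,0,0,220],[0,0.01,0,0,0,0,185],[0,0.0,0,0,0,0,185],[0,0,0,0,0,0,185]])

```text
time_s: 6.2
ee_pos: [0.6365, 0.0738, 0.1102]
ee_rot: [0.017, 0.991, -0.132, -0.009]
ft_force: [-0.7, -0.1, 0.3]
finger_gap: 0.0239
```

Run:
```python
from h import *
f=viewer.grab_frame("top"); cv2.imwrite("pics/t3.png",cv2.resize(f[140:380,150:470,::-1],None,fx=2.5,fy=2.5))
f=viewer.grab_frame("scene"); cv2.imwrite("pics/s3.png",cv2.resize(f[120:360,250:500,::-1],None,fx=2.5,fy=2.5))
```

```text
(no output)
```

View pics/t3.png

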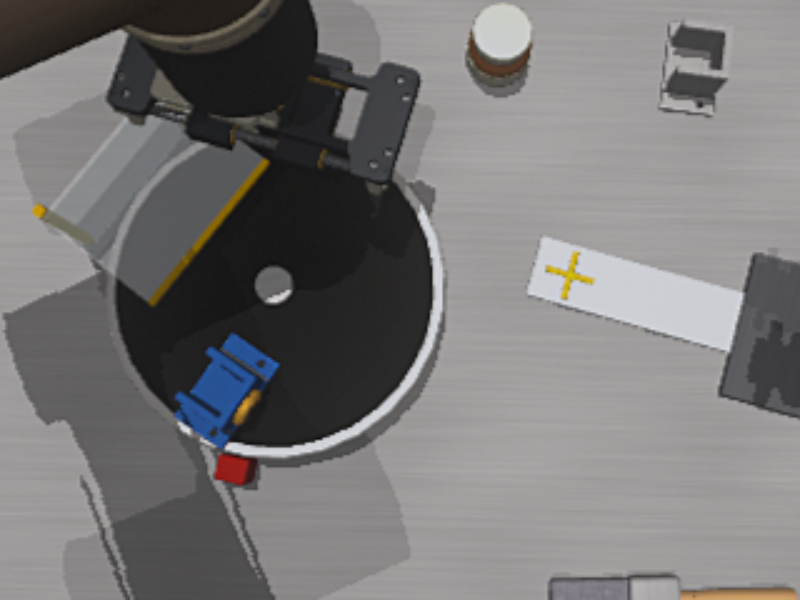

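View pics/s3.png

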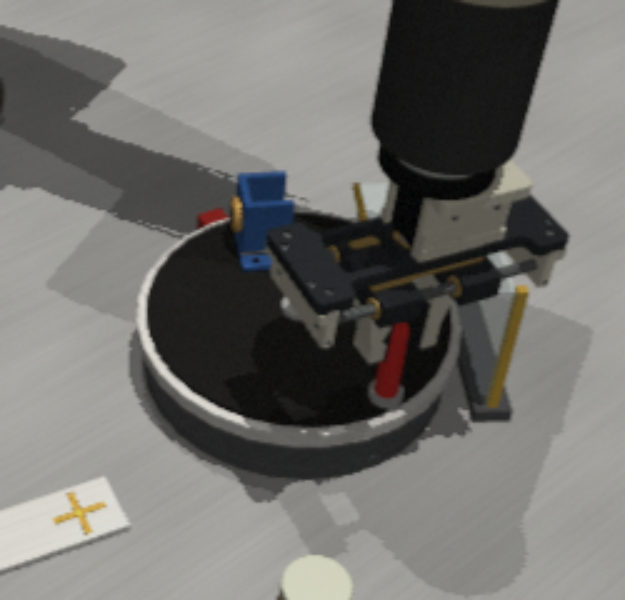

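The disc reached its stop: the force rose and the handle angle matched the prediction. The bracket is out at the unloading side near (230,390) in the crop, its bush facing image right and slightly down, so its heading is rotated from the nominal. I'm raising off the handle.

>>> step_arm(motion=[[0,0,0.15,0,0,0,185],[0,0,0.25,0,0,0,185],[0,0,0.25,0,0,0,120],[0,0,0.25,0,0,0,60],[0,0,0.1,0,0,0,0],[0,0,0,0,0,0,0]])

```text
time_s: 6.9
ee_pos: [0.6349, 0.0757, 0.2334]
ee_rot: [0.017, 0.991, -0.131, -0.01]
ft_force: [-0.7, -0.4, -0.0]
finger_gap: 0.0507
```

Run:
```python
from h import *
st=ctrl.sense();print(st["ee_pos"],st["ee_rot"])
# tool z tilt correction
Rm=rot(st["ee_rot"]).as_matrix(); print(Rm[:,2])
```

```text
[0.63486074 0.07570012 0.23340325] [ 0.0165504   0.99117604 -0.13112715 -0.01009051]
[-0.02434335 -0.03016245 -0.99924853]
```

>>> step_arm(motion=[[0,0,0.05,0.019,-0.015,0,0],[-0.1,0.05,0.02,0,0,-0.093,0],[-0.1,0.05,0.02,0,0,-0.093,0],[-0.1,0.05,0.02,0,0,-0.093,0],[-0.1,0.05,0,0,0,-0.093,0],[-0.1,0.05,0,0,0,-0.093,0],[-0.1,0.05,0,0,0,-0.093,0],[-0.1,0.05,0,0,0,-0.093,0],[-0.1,0.05,0,0,0,-0.093,0],[-0.1,0.05,0,0,0,-0.093,0],[-0.1,0.05,0,0,0,-0.093,0],[-0.1,0.05,0,0,0,-0.093,0],[-0.1,0.05,0,0,0,-0.093,0],[-0.1,0.03,0,0,0,-0.08,0],[0,0,0,0,0,0,0],[0,0,0,0,0,0,0]])

```text
time_s: 8.5
ee_pos: [0.4625, 0.1498, 0.2285]
ee_rot: [0.005, -0.457, 0.89, 0.006]
ft_force: [-0.2, -0.1, -0.4]
finger_gap: 0.0876
```

Run:
```python
from h import *
import pickle
st=ctrl.sense(); f=viewer.grab_frame("wrist"); t=viewer.grab_frame("top");s=viewer.grab_frame("scene")
cv2.imwrite("pics/w4.png",f[:,:,::-1]);cv2.imwrite("pics/t4.png",t[:,:,::-1]);cv2.imwrite("pics/s4.png",s[:,:,::-1])
pickle.dump(st,open("w4.pkl","wb")); print(st["qpos"].round(3),st["ee_pos"].round(4),st["qd"].round(3),st["time_s"])
print(np.degrees(2*np.arctan2(st["ee_rot"][2],st["ee_rot"][1])),rot(st["ee_rot"]).as_matrix()[:,2])
cv2.imwrite("pics/t4c.png",cv2.resize(t[170:350,180:380,::-1],None,fx=3.3,fy=3.3))
```

```text
[ 0.711  0.037 -0.39  -0.01  -1.132 -1.33 ] [0.4625 0.1498 0.2285] [ 0.002 -0.01  -0.022 -0.009  0.011 -0.021] 8.5
234.33133773604442 [ 0.0038014   0.01505164 -0.99987949]
```

View pics/w4.png

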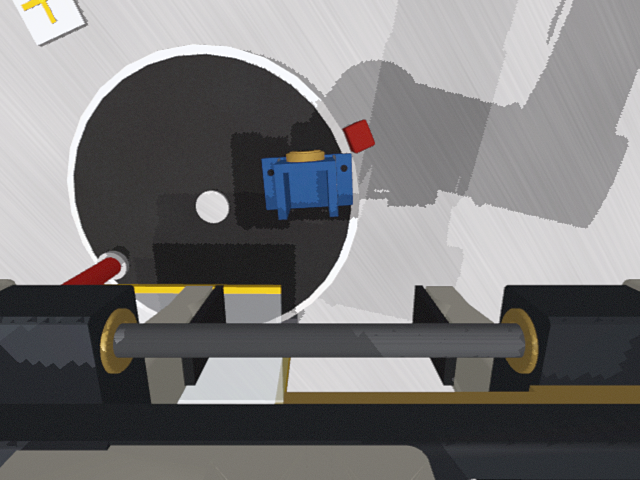

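View pics/t4c.png

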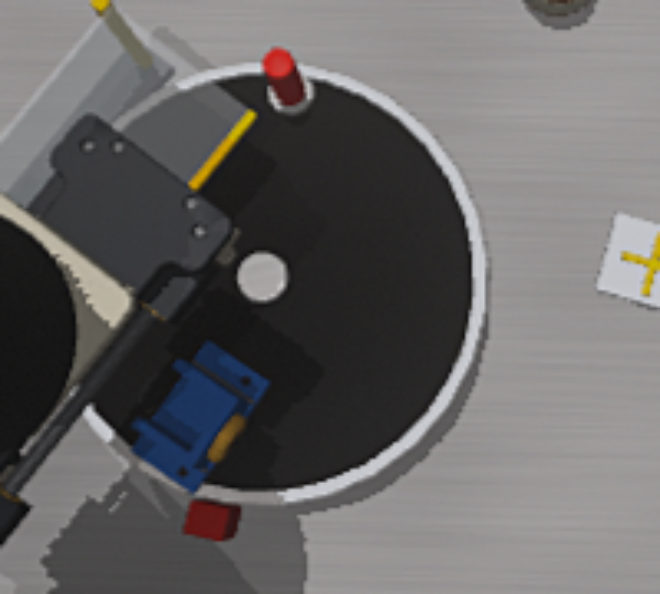

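The wrist view shows the bracket nearly square to the tool, base plate about x 263–352, y 152–215, with the bush at (305,156). I'll zoom in for the corners.

Run:
```python
from h import *
import pickle
f=cv2.imread("pics/w4.png"); cv2.imwrite("pics/w4c.png",cv2.resize(f[135:235,245:375],None,fx=6,fy=6,interpolation=cv2.INTER_CUBIC))
```

```text
(no output)
```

View pics/w4c.png

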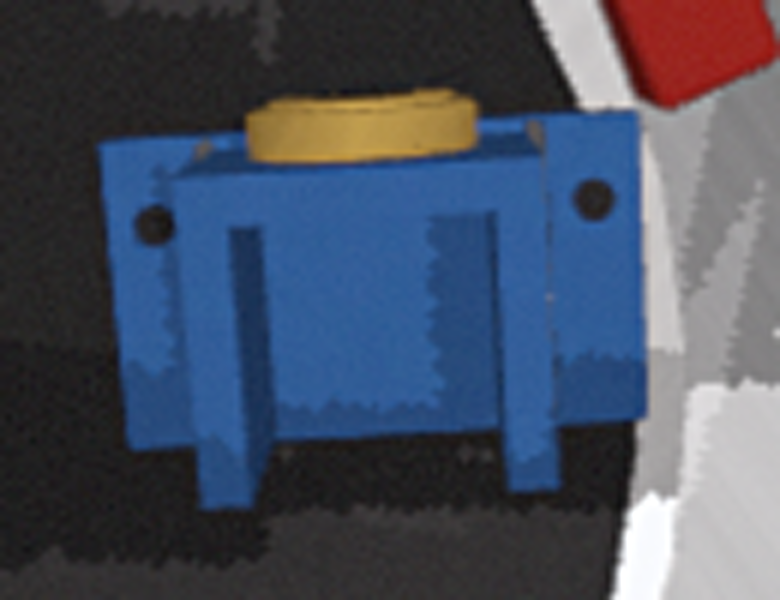

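Run:
```python
from h import *
import pickle
st=pickle.load(open("w4.pkl","rb"));C=cam("wrist",st);T=cam("top")
w=lambda x,y:(245+x/6,135+y/6)
t=lambda x,y:(180+x/3.3,170+y/3.3)
for a,b in [((154,225),(247,380)),((594,200),(184,470))]:
    p,e=tri(C,w(*a),T,t(*b)); print("hole tri",p.round(4),round(e,4),onz(C,w(*a),.068).round(4),onz(T,t(*b),.068).round(4))
h1,h2=onz(C,w(154,225),.068),onz(C,w(594,200),.068); d=h1-h2; m=(h1+h2)/2
print("hole mid",m,np.degrees(np.arctan2(d[1],d[0])),np.linalg.norm(d))
B=[onz(C,w(*q),.068) for q in [(100,143),(638,112),(645,417),(128,450)]]
print("base ctr",np.mean(B,0),[np.linalg.norm(B[i]-B[(i+1)%4]).round(4) for i in range(4)],[np.degrees(np.arctan2(*(B[i]-B[j])[[1,0]])).round(1) for i,j in [(0,1),(3,2),(0,3),(1,2)]])
U=[onz(C,w(*q),.118) for q in [(178,178),(548,163),(560,488),(200,508)]]
print("top ctr",np.mean(U,0),[np.linalg.norm(U[i]-U[(i+1)%4]).round(4) for i in range(4)],[np.degrees(np.arctan2(*(U[i]-U[j])[[1,0]])).round(1) for i,j in [(0,1),(3,2),(0,3),(1,2)]])
# hub/handle check
print("handle base etc hub",onz(C,(212,207),.066))
print("tool",st["ee_pos"])
```

```text
hole tri [0.4679 0.0881 0.0783] 0.0026 [0.4706 0.089  0.068 ] [0.4674 0.0886 0.068 ]
hole tri [0.4168 0.1242 0.0536] 0.0019 [0.4178 0.1226 0.068 ] [0.4159 0.1218 0.068 ]
hole mid [0.44419607 0.10580212 0.068     ] -32.44519537452966 0.062507588645119
base ctr [0.44966394 0.11420377 0.068     ] [np.float64(0.0756), np.float64(0.0433), np.float64(0.0756), np.float64(0.0439)] [np.float64(-32.4), np.float64(-32.0), np.float64(-122.8), np.float64(-122.8)]
top ctr [0.44938164 0.11463341 0.118     ] [np.float64(0.0441), np.float64(0.0395), np.float64(0.0448), np.float64(0.0402)] [np.float64(-33.4), np.float64(-32.4), np.float64(-123.7), np.float64(-122.7)]
handle base etc hub [0.53118616 0.0826713  0.066     ]
tool [0.46254651 0.14981273 0.22850393]
```

The wrist-view sizes come out right at the assumed heights (base 75.6 × 43.5, top 44 × 40 mm). The bracket centre is about (0.448, 0.1145), heading about -122.7°. I'm moving over it.

>>> step_arm(motion=[[-0.06,-0.15,-0.1,-0.01,0.002,0.033,0],[-0.06,-0.14,-0.15,0,0,0,0],[0,0,-0.1,0,0,0,0],[0,0,0,0,0,0,0]])

```text
time_s: 9.05
ee_pos: [0.4501, 0.1135, 0.1851]
ee_rot: [0.0, -0.482, 0.876, -0.001]
ft_force: [0.3, 0.3, 1.8]
finger_gap: 0.0876
```

```bash
cat > st.py <<'E'
from h import *
def show(tx=None,ty=None,tz=None,tyaw=None):
    st=ctrl.sense(); z=rot(st["ee_rot"]).as_matrix()[:,2]
    y=np.degrees(2*np.arctan2(st["ee_rot"][2],st["ee_rot"][1])); y=(y+180)%360-180
    print(st["ee_pos"].round(4),"yaw",y.round(2),"tiltcorr",(np.array([-z[1],z[0]])/1.5708).round(4),"qd",abs(st["qd"]).max().round(3),"t",st["time_s"],"F",st["ft_force"].round(1),"gap",st["finger_gap"])
    if tx is not None:
        print("move",((np.array([tx,ty,tz])-st["ee_pos"])/.12).round(3),((tyaw-y)/90).round(4))
    return st
E
python3 -c "
from st import *; show(.448,.1145,.08,-122.7)"
```

```text
[0.4501 0.1135 0.1851] yaw -122.4 tiltcorr [0.0006 0.0005] qd 0.021 t 9.05 F [0.3 0.3 1.8] gap 0.08756512217134681
move [-0.017  0.008 -0.876] -0.0033
```

>>> step_arm(motion=[[-0.017,0.008,-0.2,0,0,0,0],[0,0,-0.25,0,0,0,0],[0,0,-0.2,0,0,0,0],[0,0,-0.1,0,0,0,0],[0,0,-0.03,0,0,0,0],[0,0,0,0,0,0,0]])

```text
time_s: 9.65
ee_pos: [0.4527, 0.116, 0.0917]
ee_rot: [0.003, -0.484, 0.875, -0.001]
ft_force: [-0.6, 0.2, 0.9]
finger_gap: 0.0876
```

```bash
python3 -c "
from st import *; show(.448,.1145,.08,-122.7)"
```

```text
[0.4527 0.116  0.0917] yaw -122.14 tiltcorr [-0.0007  0.0037] qd 0.014 t 9.65 F [-0.6  0.2  0.9] gap 0.08759468354063302
move [-0.039 -0.012 -0.098] -0.0062
```

>>> step_arm(motion=[[-0.04,-0.012,-0.06,0,0.004,-0.006,0],[-0.01,0,-0.03,0,0,0,0],[0,0,0,0,0,0,0]])

```text
time_s: 9.95
ee_pos: [0.4477, 0.1153, 0.082]
ee_rot: [0.001, -0.48, 0.878, 0.001]
ft_force: [-0.7, -0.7, -0.0]
finger_gap: 0.0878
```

Run:
```python
from st import *
show(.448,.1145,.08,-122.7)
for n in ("scene","top","wrist"):
    f=viewer.grab_frame(n); cv2.imwrite(f"pics/{n}5.png",f[:,:,::-1])
    if n=="scene": cv2.imwrite("pics/s5c.png",cv2.resize(f[130:330,230:480,::-1],None,fx=3,fy=3))
```

```text
[0.4477 0.1153 0.082 ] yaw -122.69 tiltcorr [-0.0019  0.0011] qd 0.009 t 9.95 F [-0.7 -0.7 -0. ] gap 0.08776970643482906
move [ 0.003 -0.007 -0.017] -0.0001
```

View pics/s5c.png

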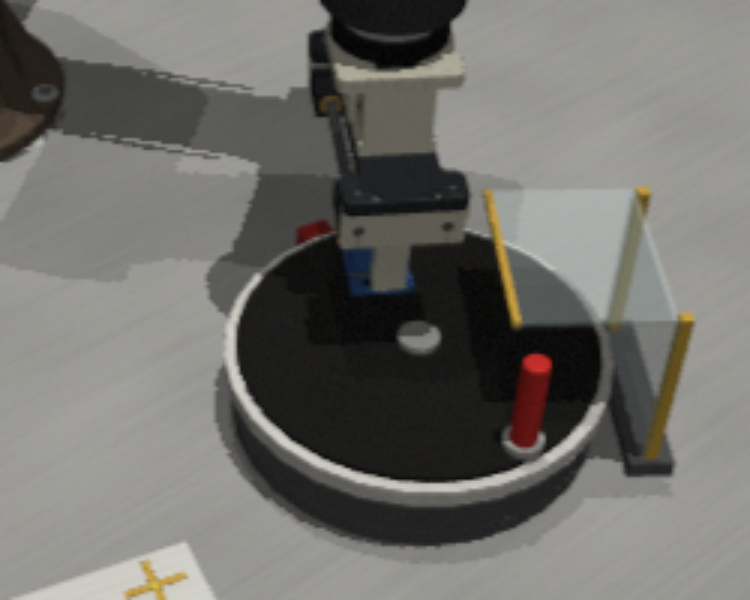

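View pics/wrist5.png

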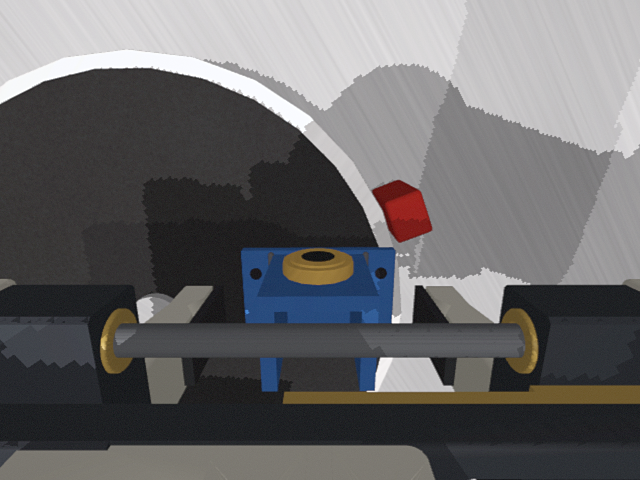

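The bracket sits centred between the open fingers, its front edge level in the picture at y≈249 and the bush at (318,265). I'm closing.

>>> step_arm(motion=[[0,0,-0.01,0,0,0,100],[0,0,0,0,0,0,130],[0,0,0,0,0,0,160],[0,0,0,0,0,0,160],[0,0,0,0,0,0,160],[0,0,0,0,0,0,160]], grip_force=30)

```text
time_s: 10.7
ee_pos: [0.4484, 0.1158, 0.0818]
ee_rot: [0.003, -0.48, 0.877, 0.001]
ft_force: [0.1, -0.3, 0.6]
finger_gap: 0.0453
```

Run:
```python
from st import *
show(.448,.1145,.08,-122.7)
f=viewer.grab_frame("wrist"); cv2.imwrite(f"pics/w6.png",f[:,:,::-1])
```

```text
[0.4484 0.1158 0.0818] yaw -122.67 tiltcorr [-0.0026  0.0023] qd 0.002 t 10.7 F [ 0.1 -0.3  0.6] gap 0.0453292198806498
move [-0.004 -0.011 -0.015] -0.0004
```

View pics/w6.png

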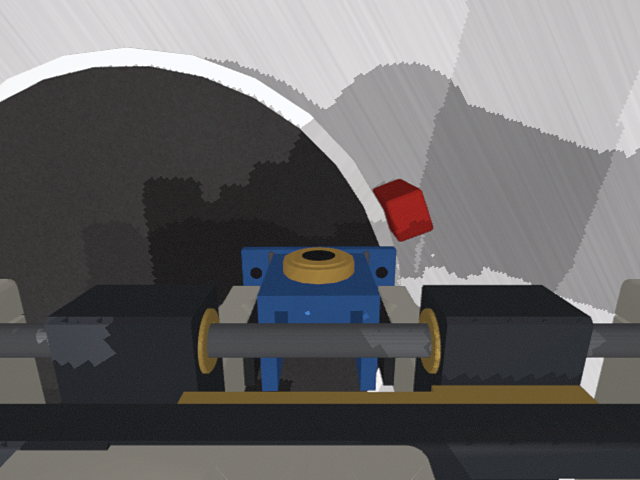

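>>> step_arm(motion=[[0,0,0,0,0,0,190],[0,0,0,0,0,0,190],[0,0,0,0,0,0,190],[0,0,0,0,0,0,190]], grip_force=35)

```text
time_s: 11.15
ee_pos: [0.4485, 0.1158, 0.0819]
ee_rot: [0.003, -0.48, 0.877, 0.001]
ft_force: [1.5, 0.1, -0.3]
finger_gap: 0.0441
```

Run:
```python
from st import *
show(.448,.1145,.08,-122.7)
```

```text
[0.4485 0.1158 0.0819] yaw -122.67 tiltcorr [-0.0026  0.0023] qd 0.001 t 11.15 F [ 1.5  0.1 -0.3] gap 0.04414610089130392
move [-0.004 -0.011 -0.015] -0.0003
```

>>> step_arm(motion=[[0,0,0.05,0,0,0,190],[0,0,0.1,0,0,0,190],[0,0,0.2,0,0,0,190],[0,0,0.2,0,0,0,190],[0,0,0.2,0,0,0,190],[0,0,0.2,0,0,0,190],[0,0,0.1,0,0,0,190],[0,0,0,0,0,0,190]])

```text
time_s: 11.95
ee_pos: [0.4437, 0.1132, 0.2115]
ee_rot: [-0.002, -0.479, 0.878, 0.001]
ft_force: [-0.1, 0.5, -2.8]
finger_gap: 0.0438
```

Run:
```python
from st import *
import pickle
st=show(.5565,-.122,.189,-105)
pickle.dump(st,open("w7.pkl","wb"))
for n in ("wrist","scene","top"):
    f=viewer.grab_frame(n); cv2.imwrite(f"pics/{n}7.png",f[:,:,::-1])
```

```text
[0.4437 0.1132 0.2115] yaw -122.77 tiltcorr [-0.0002 -0.0031] qd 0.017 t 11.95 F [-0.1  0.5 -2.8] gap 0.043836361581017974
move [ 0.94  -1.96  -0.187] 0.1975
```

View pics/wrist7.png

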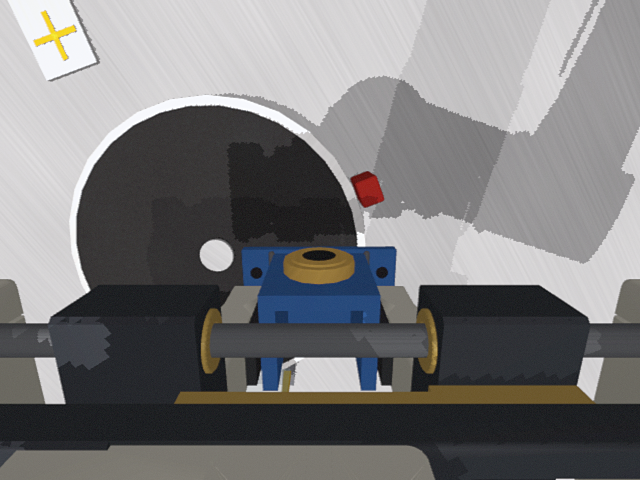

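View pics/scene7.png

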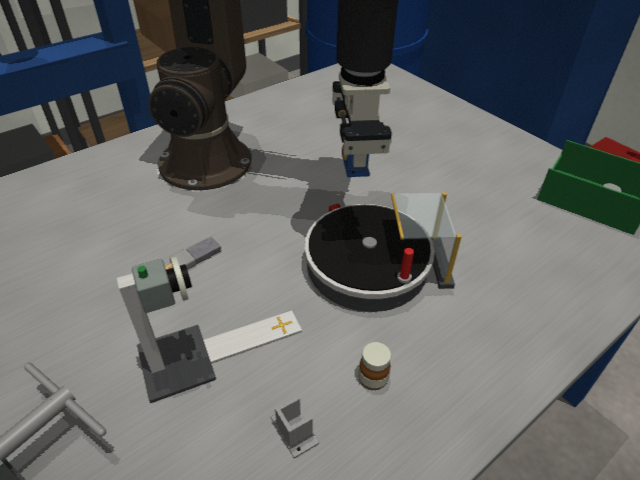

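View pics/top7.png

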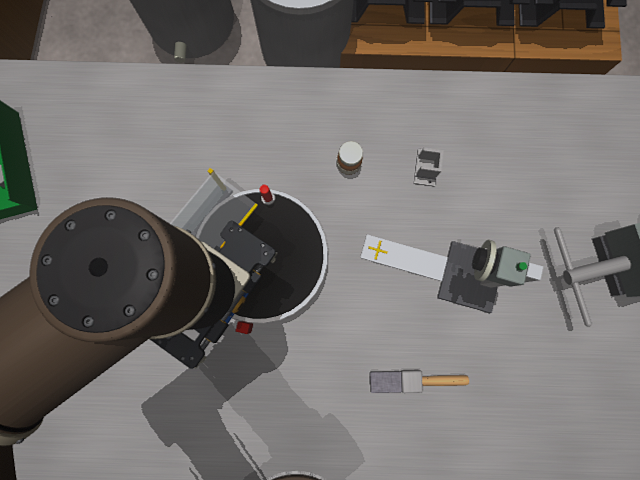

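The lift is clean: the bracket looks the same in the hand as before, the handle is still at its stop, and the bystanders are untouched. I'll work out the in-hand offset and check the camera biases against the gripped handle path.

Run:
```python
from h import *
import pickle
from scipy.optimize import least_squares
P=np.array([[.4841,-.0157],[.5094,-.0236],[.5642,-.0191],[.6096,.0113],[.6314,.0485],[.6356,.0646],[.6365,.0727]])
r=least_squares(lambda q:np.hypot(*(P-q[:2]).T)-q[2],[.528,.085,.11]); print("hub robot",r.x)
f=cv2.imread("pics/wrist7.png"); cv2.imwrite("pics/w7c.png",cv2.resize(f[230:310,225:415],None,fx=4.2,fy=4.2,interpolation=cv2.INTER_CUBIC))
```

```text
hub robot [0.52840074 0.08356846 0.10875595]
```

View pics/w7c.png

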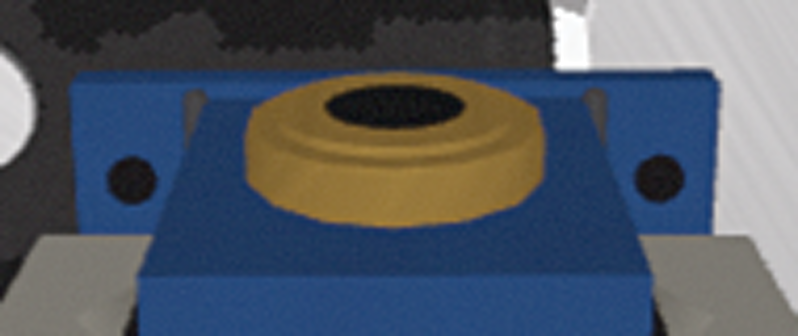

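Run:
```python
from h import *
c=viewer.get_calibration("wrist");C=(c["K"],c["T_tool_cam"])
w=lambda x,y:(225+x/4.2,230+y/4.2)
for n,q,z in [("topL",(140,276),-.0361),("topR",(652,274),-.0361),("holeL",(132,180),.0139),("holeR",(660,178),.0139),("baseL",(76,85),.0139),("baseR",(716,85),.0139),("base lowL",(76,71),.0199),("base lowR",(716,71),.0199)]:
    print(n,onz(C,w(*q),z).round(4))
# z estimate by known widths: bush ring 30mm at tool x=.027
for q in [(245,150),(545,150)]:
    K,W=C; o,d=ray(C,w(*q)); t=(.025-o[0])/d[0]; print("bush side",(o+d*t).round(4))
```

```text
topL [ 0.0201 -0.0234 -0.0361]
topR [ 0.0204  0.0208 -0.0361]
holeL [ 0.0103 -0.0328  0.0139]
holeR [0.0107 0.0301 0.0139]
baseL [ 0.0222 -0.0388  0.0139]
baseR [0.0222 0.0361 0.0139]
base lowL [ 0.0221 -0.04    0.0199]
base lowR [0.0222 0.0372 0.0199]
bush side [ 0.025  -0.016  -0.0172]
bush side [ 0.025   0.0132 -0.0171]
```

In-hand x offset is 0. The wrist camera shows a 1.3 mm sideways bias, since the gripper centres the part. The combined estimate puts the spot at (0.550, -0.1485) and the heading at -105.1°, so the target TCP is (0.557, -0.1224, 0.189).

>>> step_arm(motion=[[0.05,-0.1,0,0,-0.003,0.01,190],[0.09,-0.19,0,0,0,0.02,190],[0.09,-0.19,0,0,0,0.02,190],[0.09,-0.19,0,0,0,0.02,190],[0.09,-0.19,0,0,0,0.02,190],[0.09,-0.19,0,0,0,0.02,190],[0.09,-0.19,0,0,0,0.02,190],[0.09,-0.19,0,0,0,0.02,190],[0.09,-0.19,0,0,0,0.02,190],[0.05,-0.1,0,0,0,0.01,190],[0,0,0,0,0,0,190],[0,0,0,0,0,0,190]])

```text
time_s: 13.3
ee_pos: [0.535, -0.1038, 0.191]
ee_rot: [-0.016, -0.602, 0.798, 0.005]
ft_force: [-0.6, 0.5, -3.7]
finger_gap: 0.0437
```

Run:
```python
from st import *
show(.557,-.1224,.189,-105.1)
```

```text
[ 0.535  -0.1038  0.191 ] yaw -105.94 tiltcorr [ 0.0068 -0.0201] qd 0.018 t 13.3 F [-0.6  0.5 -3.7] gap 0.04370117514401189
move [ 0.183 -0.155 -0.017] 0.0093
```

>>> step_arm(motion=[[0.08,-0.07,0.02,0.007,-0.02,0.005,190],[0.08,-0.07,0,0,0,0.004,190],[0.02,-0.01,0,0,0,0,190],[0,0,0,0,0,0,190],[0,0,0,0,0,0,190]])

```text
time_s: 13.8
ee_pos: [0.5555, -0.1202, 0.1907]
ee_rot: [-0.002, -0.608, 0.794, 0.002]
ft_force: [0.1, -0.2, -2.8]
finger_gap: 0.0437
```

Run:
```python
from st import *
show(.557,-.1224,.189,-105.1)
```

```text
[ 0.5555 -0.1202  0.1907] yaw -105.07 tiltcorr [-0.0003 -0.0038] qd 0.005 t 13.8 F [ 0.1 -0.2 -2.8] gap 0.0436699372710379
move [ 0.012 -0.018 -0.014] -0.0004
```

>>> step_arm(motion=[[0.012,-0.018,-0.012,0,-0.004,0,190],[0,0,0,0,0,0,190],[0,0,0,0,0,0,190]])

```text
time_s: 14.1
ee_pos: [0.5567, -0.1217, 0.189]
ee_rot: [0.0, -0.609, 0.793, 0.0]
ft_force: [-0.4, 1.3, -4.2]
finger_gap: 0.044
```

Run:
```python
from st import *
import pickle
st=show(.557,-.1224,.189,-105.1)
pickle.dump(st,open("w8.pkl","wb"))
for n in ("wrist","scene","top"):
    f=viewer.grab_frame(n); cv2.imwrite(f"pics/{n}8.png",f[:,:,::-1])
f=cv2.imread("pics/scene8.png"); cv2.imwrite("pics/s8c.png",cv2.resize(f[200:400,110:330],None,fx=3,fy=3,interpolation=cv2.INTER_CUBIC))
f=cv2.imread("pics/top8.png"); cv2.imwrite("pics/t8c.png",cv2.resize(f[180:340,340:540],None,fx=3.7,fy=3.7,interpolation=cv2.INTER_CUBIC))
```

```text
[ 0.5567 -0.1217  0.189 ] yaw -105.02 tiltcorr [-0.0002  0.    ] qd 0.005 t 14.1 F [-0.4  1.3 -4.2] gap 0.04401708309318558
move [ 0.003 -0.006  0.   ] -0.0008
```

View pics/s8c.png

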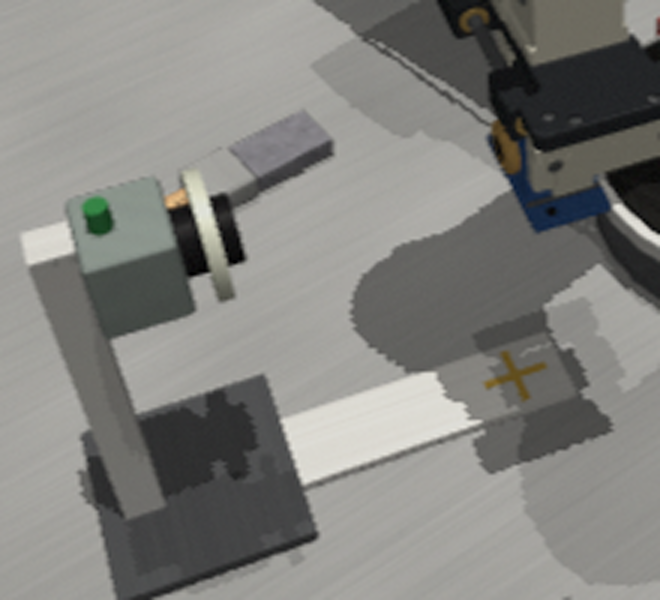

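View pics/t8c.png

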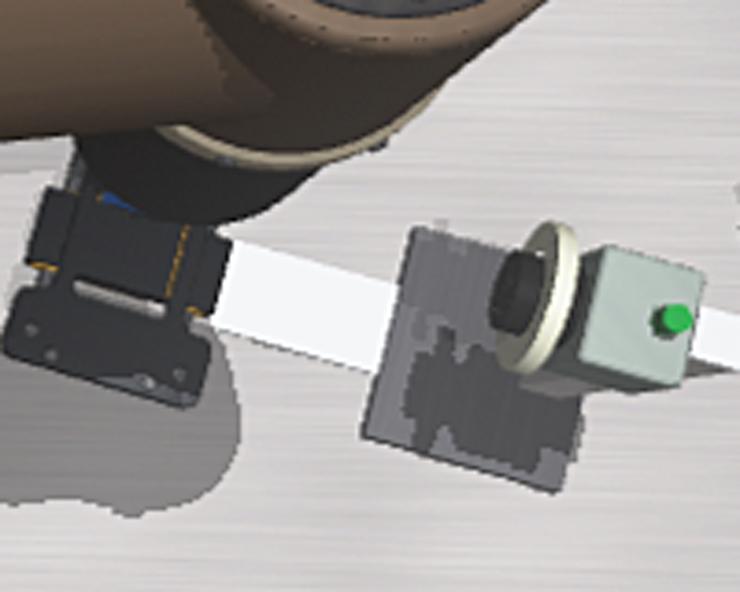

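View pics/wrist8.png

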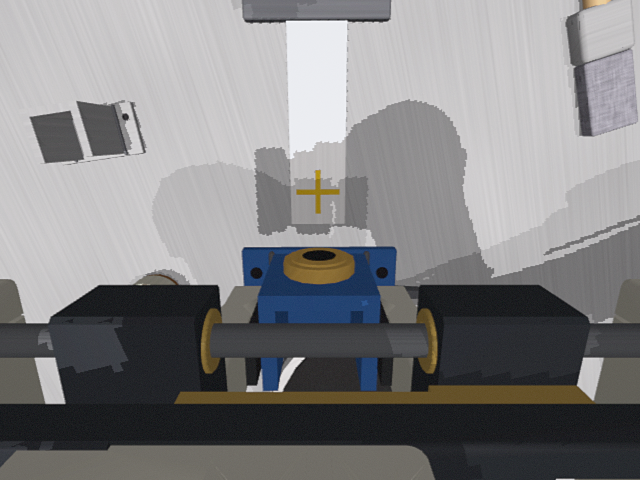

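The wrist view shows the cross at (318,191) in line with the bush at (318.5,262), the tongue running straight up the picture, so the bracket is square to it. I'll check this numerically, and check the bush in the scene view too.

Run:
```python
from st import *
import pickle
st=pickle.load(open("w8.pkl","rb"));c=viewer.get_calibration("wrist");C=(c["K"],c["T_tool_cam"])
f=cv2.imread("pics/wrist8.png")[:,:,::-1].copy();H=hsv(f);h,s,v=H[...,0],H[...,1],H[...,2]
m=(h>15)&(h<32)&(s>120)&(v>80); m[235:]=0; print(comps(m))
ys,xs=np.where(m); print("ctr bbox",(xs.min()+xs.max())/2,(ys.min()+ys.max())/2)
u=(318,191.3); print("cross tool",onz(C,u,st["ee_pos"][2]-.006))
# cross bar angle: vertical bar points
col=[(y,np.mean(xs[ys==y])) for y in range(ys.min(),ys.max()) if (ys==y).sum()<8]; print("bar slope",np.polyfit(*zip(*col),1))
g=f[:,:,:].min(2)
for y in range(30,140,15):
    r=np.where(g[y,270:370]>225)[0]
    if len(r): a,b=270+r.min(),270+r.max(); print(y,a,b,[onz(C,(q,y),.183)[:2].round(4).tolist() for q in (a-.5,b+.5)])
S=cam("scene");Rm=rot(st["ee_rot"]).as_matrix()
bush=st["ee_pos"]+Rm@np.array([.027,0,-.0111]); print("bush",bush,"scene proj",proj(S,bush), "crop",(proj(S,bush)-[110,200])*3)
f=cv2.imread("pics/scene8.png"); cv2.imwrite("pics/s8d.png",cv2.resize(f[225:285,260:330],None,fx=10,fy=10,interpolation=cv2.INTER_CUBIC))
f=cv2.imread("pics/wrist8.png"); cv2.imwrite("pics/w8c.png",cv2.resize(f[0:240,220:420],None,fx=2.5,fy=2.5))
```

```text
[([297, 170, 42, 44, 383], [317.9, 191.6])]
ctr bbox 317.5 191.5
cross tool [ 0.02856495 -0.00234658  0.18295684]
bar slope [6.07035554e-03 3.16368081e+02]
30 287 346 [[0.1619, -0.0284], [0.1619, 0.0212]]
45 287 345 [[0.1507, -0.0287], [0.1507, 0.0206]]
60 287 345 [[0.1393, -0.029], [0.1393, 0.0209]]
75 288 345 [[0.1276, -0.0284], [0.1277, 0.0211]]
90 288 345 [[0.1158, -0.0287], [0.1158, 0.0213]]
105 289 345 [[0.1036, -0.0281], [0.1036, 0.0216]]
120 289 344 [[0.0912, -0.0283], [0.0913, 0.021]]
135 290 344 [[0.0786, -0.0277], [0.0786, 0.0212]]
bush [ 0.54968555 -0.14780914  0.20004655] scene proj [275.62770247 250.11839504] crop [496.88310741 150.35518513]
```

View pics/s8d.png

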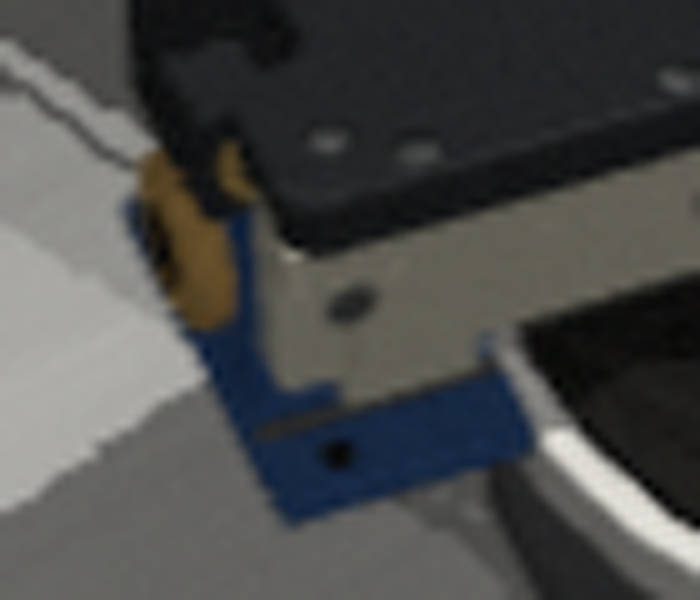

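>>> step_arm(motion=[[0.002,-0.009,0,0,0,-0.002,190],[0,0,0,0,0,0,190],[0,0,0,0,0,0,190],[0,0,0,0,0,0,190]])

```text
time_s: 14.65
ee_pos: [0.557, -0.123, 0.1893]
ee_rot: [0.0, -0.607, 0.795, 0.0]
ft_force: [0.3, -0.1, -2.7]
finger_gap: 0.0437
```

Run:
```python
from st import *
st=show(.557,-.1227,.189,-105.2)
f=viewer.grab_frame("wrist");cv2.imwrite("pics/wrist9.png",f[:,:,::-1])
f=viewer.grab_frame("scene");cv2.imwrite("pics/scene9.png",f[:,:,::-1])
Rm=rot(st["ee_rot"]).as_matrix();b=st["ee_pos"]+Rm@[.027,0,-.0111]; u=np.array([np.cos(np.radians(-105.1)),np.sin(np.radians(-105.1)),0])
print("bush",b,"lens pred from bush: scene",proj(cam("scene"),b+.14*u),"seen ~(187.1,276.3)","top",proj(cam("top"),b+.14*u),"seen ~(476.5,259)")
c=viewer.get_calibration("wrist");C=(c["K"],c["T_tool_cam"]);f=cv2.imread("pics/wrist9.png")[:,:,::-1].copy();H=hsv(f);h,s,v=H[...,0],H[...,1],H[...,2]
m=(h>15)&(h<32)&(s>120)&(v>80); m[235:]=0;q=comps(m)[0][1];print(q,onz(C,q,st["ee_pos"][2]-.006))
cv2.imwrite("pics/s9c.png",cv2.resize(cv2.imread("pics/scene9.png")[225:325,120:290],None,fx=4.6,fy=4.6,interpolation=cv2.INTER_CUBIC))
```

```text
[ 0.557  -0.123   0.1893] yaw -105.23 tiltcorr [-0.0003  0.0003] qd 0.001 t 14.65 F [ 0.3 -0.1 -2.7] gap 0.043661829068111335
move [-0.     0.002 -0.002] 0.0003
bush [ 0.5499136  -0.14902423  0.20033594] lens pred from bush: scene [186.7465112  275.62904523] seen ~(187.1,276.3) top [476.06990666 258.04495885] seen ~(476.5,259)
[318.4, 192.1] [ 0.02777764 -0.00198094  0.1832501 ]
```

View pics/s9c.png

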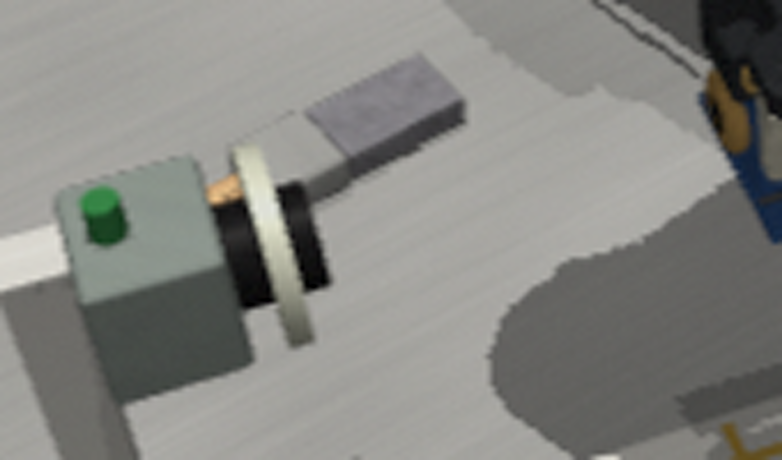

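Predicted and seen lens and bush positions agree to about 1 px. One more height check, using blob measurements of the white ring and the brass.

Run:
```python
from st import *
T=cam("top");S=cam("scene")
def seg(path,x0,y0,x1,y1,fn):
    f=cv2.imread(path)[:,:,::-1].copy().astype(int); m=np.zeros(f.shape[:2],bool); H=hsv(f.astype(np.uint8)).astype(int)
    m[y0:y1,x0:x1]=fn(f,H)[y0:y1,x0:x1]; return m
ringf=lambda f,H:(f[...,0]>f[...,2]+12)&(H[...,2]>110)&(H[...,1]<90)
pts={}
for n,p,b in [("scene","pics/scene9.png",(165,250,195,305)),("top","pics/top8.png",(470,235,500,290))]:
    m=seg(p,*b,ringf); q=max(comps(m,5),key=lambda c:c[0][4]); print(n,q)
    l=q[0]; pts[n]=(l[0]+(l[2]-1)/2,l[1]+(l[3]-1)/2)
print("ring ctr",pts,tri(T,pts["top"],S,pts["scene"]))
m=seg("pics/scene9.png",268,232,292,265,lambda f,H:(H[...,0]>8)&(H[...,0]<30)&(H[...,1]>90))
print("brass",comps(m,3))
f=cv2.imread("pics/scene9.png"); cv2.imwrite("pics/s9d.png",cv2.resize(f[230:275,262:305],None,fx=13,fy=13,interpolation=cv2.INTER_NEAREST))
st=ctrl.sense();Rm=rot(st["ee_rot"]).as_matrix()
off=lambda x,y,z:((proj(S,st["ee_pos"]+Rm@[x,y,z-.0111+.0])-[262,230])*13).round(0)
print("pred face c",off(.027,0,0),"low edge",off(.027,0,.015),"rear low",off(.02,0,.015))
for y in(-.038,.038): print("base front corner",y,off(.022,y,.031), off(.022,y,.025), "rear",off(-.022,y,.031))
for y in(-.0315,.0315): print("hole",off(.0105,y,.025))
```

```text
scene ([175, 272, 11, 21, 114], [180.5, 281.3])
top ([481, 262, 13, 18, 97], [487.0, 270.8])
ring ctr {'scene': (180.0, 282.0), 'top': (487.0, 270.5)} (array([ 0.49904013, -0.29962418,  0.18500816]), np.float64(0.015496040236644078))
brass [([281, 239, 4, 7, 18], [282.2, 242.0]), ([274, 240, 9, 18, 99], [277.8, 249.4])]
pred face c [170. 265.] low edge [176. 352.] rear low [230. 337.]
base front corner -0.038 [327. 639.] [325. 606.] rear [662. 537.]
base front corner 0.038 [120. 236.] [118. 202.] rear [439. 146.]
hole [395. 542.]
hole [219. 211.]
```

View pics/s9d.png

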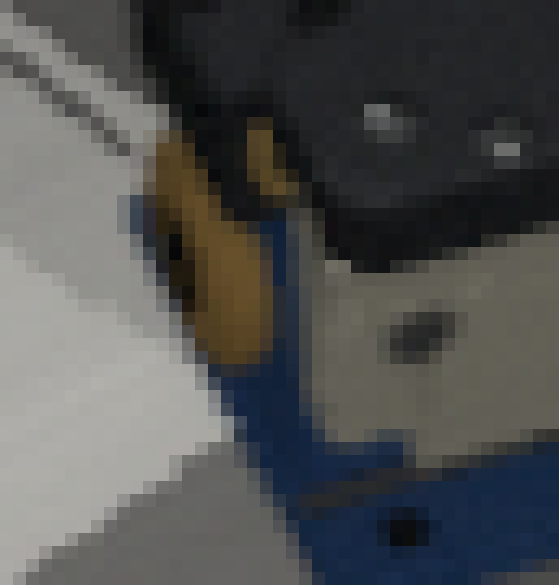

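Run:
```python
from st import *
T=cam("top");S=cam("scene")
print("cross proj",proj(S,[.5499,-.149,.006]),"seen 281.4,325",proj(T,[.5499,-.149,.006]),"seen 377.9,249.7")
print("ring",tri(T,(485.4,260.5),S,(179.5,278.3)))
f=cv2.imread("pics/scene9.png"); cv2.imwrite("pics/s9e.png",cv2.resize(f[250:312,155:205],None,fx=9,fy=9,interpolation=cv2.INTER_NEAREST))
f=cv2.imread("pics/top0.png"); cv2.imwrite("pics/t9e.png",cv2.resize(f[230:290,460:515],None,fx=9,fy=9,interpolation=cv2.INTER_NEAREST))
```

```text
cross proj [280.3017905  325.73594835] seen 281.4,325 [377.72936703 249.32837146] seen 377.9,249.7
ring (array([ 0.51078308, -0.29700185,  0.2009512 ]), np.float64(0.004195458425113282))
```

View pics/s9e.png

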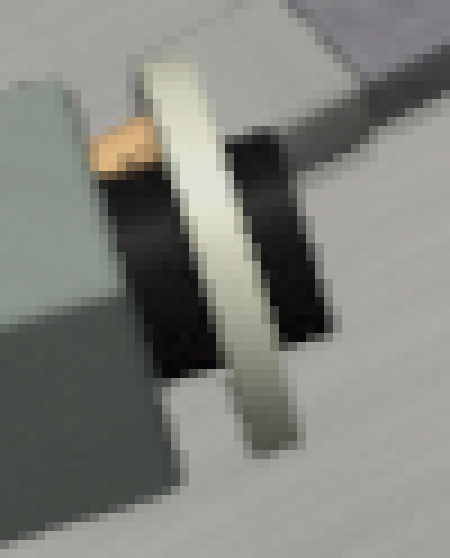

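View pics/t9e.png

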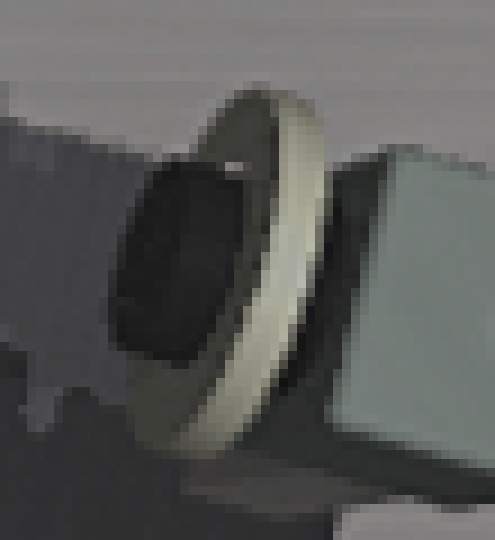

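The scene camera shows the same small shift for the cross (+1.1,-0.7 px) and the bush (+0.7,-0.8 px). That is a camera bias, and the bush is above the cross. I'll take a last look at the whole scene, then hand in.

View pics/scene9.png

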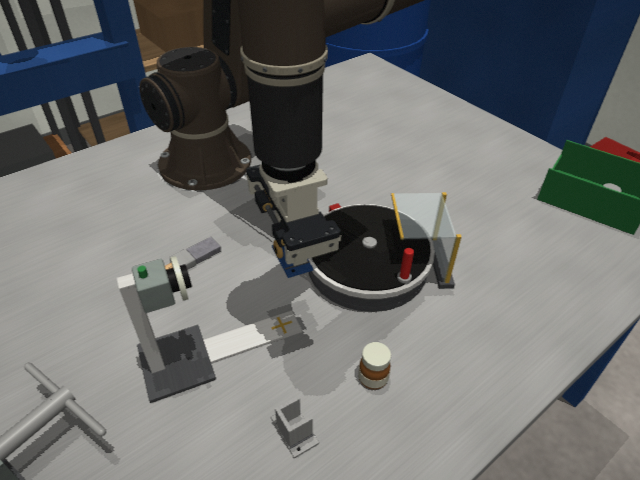

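Run:
```python
from st import *
show(.557,-.1227,.189,-105.2)
print(ctrl.finish_job()); print(ctrl.sense()["time_s"])
```

```text
[ 0.557  -0.1229  0.1893] yaw -105.23 tiltcorr [-0.0003  0.0003] qd 0.002 t 14.75 F [ 0.3  0.3 -3.3] gap 0.04371861062010367
move [-0.     0.002 -0.002] 0.0003
the job is handed in; nothing more can be done
None
the job is handed in; nothing more can be done
```

I turned the table anticlockwise by its red handle to the stop and left it there. I then picked the bracket up across its side walls and handed in at about 14.8 s, holding it still at the inspection spot.

- **Stop:** the handle ended at about -6.5°, where I expected -6°. The push force rose to about 25 N there, and the last pictures show the handle still in that place.
- **Bush position:** it works out at (0.550, -0.149, 0.200) m, against a measured spot of about (0.550, -0.1485) m. In the wrist view, the cross lay within 1 mm of directly under it along the lens axis, and within about 1 mm sideways after allowing for that camera's bias.
- **Facing:** the heading is -105.2°, against -104.7° to -105.7° measured along the tongue. Tilt is under 0.05°.
- **Scene:** the last pictures show nothing touching the bracket except the gripper. The jar, brush, bare steel bracket and inspection camera look unmoved.

These checks disagreed or stayed rough:
- **Wrist camera:** it showed a sideways bias of about 1.3 mm, which I corrected for.
- **Scene camera:** it was about 1 px off for both the bush and the cross.
- **Height:** the lens appeared about 1 px lower than predicted, possibly 3 mm, while triangulation gave a lens height of 198 mm. Triangulating the two base-plate holes gave 78 and 54 mm, too scattered to use. I kept the stated lens and disc heights.
- **White ring:** the colour mask for the ring failed, and the ring centre picked by eye came out at 201 mm with a 4 mm mismatch between the two views.

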